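# Tap a turned finial home on the spraying turntable

## Task

The turned wooden finial stands off-centre, wobbling on its short tenon, on the little turntable where it is to be sprayed. Without taking it between the fingers or lifting it, nudge it from outside, low on its collar, with light taps of the closed fingertips until the tenon drops into the socket in the middle of the plate and the finial stands upright with its collar flat on the plate. Then take the fingers off it and push the turntable about half a turn round, either way (the peg is there to push), so that its other side comes to the front; the finial must stay standing in its socket, and the loose things around must stay where they lie.

Things in the scene. Friction and masses are not known exactly. Their poses are not given: they have to be found in the camera images.
- finial: Turned wooden curtain-pole finial, about 90 g, 56 mm tall, standing on its tenon on the plate, 34 to 40 mm off its centre. Origin: centre of the tenon's underside; z up its axis. Tenon 30 mm diameter, 4 mm long; collar 50 mm diameter, 4 to 13 mm above the origin (tap here); thin neck; ball 33 mm diameter centred 36 mm up; small button on top. Pushed at the ball it rocks and topples.
- plate_centre (a point): Centre of the turntable's round aluminium plate, on the axis, level with its upper surface (44 mm over the bench); z up, x towards the peg. Plate 116 mm diameter, 16 mm thick. In its middle a blind socket, dark inside, 36 mm diameter, 4.5 mm deep; with the finial's tenon home in it the finial's origin lies 4 mm below this point. The plate turns on a fixed cast foot 116 mm diameter.
- peg_top (a point): Top of the turning peg: an upright black rod 12 mm diameter on a flat steel bar that sticks out under the plate. The peg stands 88 mm from the axis; its top is 68 mm over the bench (24 mm over the plate), its foot 34 mm over the bench. At the start it is at least 60 degrees round from the finial's side.
- turntable (a joint): Turning angle of the plate, rad, counter-clockwise seen from above positive, no stops; light friction (0.6 N at the peg), it stays where it is left.
- sanding_block: Sanding block, 65x105x36 mm, to the right of the turntable; loose, leave it alone. Origin: centre of its underside.
- pliers: Pliers, 59x168x12 mm, between robot and turntable; loose, leave it alone. Origin: centre of its underside.
- masking_tape: Roll of masking tape, 103 mm diameter, 25 mm high, beyond the turntable; loose, leave it alone. Origin: centre of its underside.
- marker: Marker pen, 135 mm long, 16 mm thick, beyond the turntable; loose, leave it alone. Origin: centre of its underside.
- pencil: Pencil, 142 mm long, 7 mm thick, right of the pliers; loose, leave it alone. Origin: centre of its underside.
- offcut_b: Wooden offcut, 34x90x18 mm, left of and beyond the turntable; loose, leave it alone. Origin: centre of its underside.

How it is judged:
On the way, in this order (a step that is already met when the one before it is completed fails the run):
1. the finial has been tapped home: tenon in the socket, upright, collar on the plate, before the turntable has been turned a quarter turn (horizontal distance between finial and plate_centre below 0.005 m and z of finial in the frame of plate_centre below -0.0028 m and angle between finial's own z axis and vertical below 0.08 rad and distance of peg_top from where it was at the start of the episode below 0.124 m and contact force between the arm and finial below 0.05 N), for 0.2 s.
2. the turntable has been turned about half round (at least 130 degrees from where it stood) (distance of peg_top from where it was at the start of the episode above 0.159 m), for 0.1 s.
At the end, for the whole second after the job is handed in: The finial's tenon is in the centre socket (origin within 5 mm of the axis and at least 2.8 mm below the plate's surface), the finial upright within 0.08 rad and at rest, and the peg is 130 to 230 degrees round from where it started (horizontal distance between finial and plate_centre below 0.005 m and z of finial in the frame of plate_centre below -0.0028 m and angle between finial's own z axis and vertical below 0.08 rad and distance of peg_top from where it was at the start of the episode above 0.159 m and linear speed of finial below 0.02 m/s); the robot touches nothing.
It fails at once if the finial is lifted off the plate (z of finial in the frame of plate_centre above 0.012 m).
It fails at once if the finial is tipped over or knocked off the plate (angle between finial's own z axis and vertical above 0.5 rad or horizontal distance between finial and plate_centre above 0.056 m).
It fails at once if the finial is taken between the fingers (horizontal distance between the grasp point and finial below 0.022 m and z of the grasp point in the frame of finial below 0.045 m).
It fails at once if the finial is pushed hard (over 12 N) instead of tapped lightly (contact force between the arm and finial above 12 N).
It fails at once if a bystander is shoved over 25 mm (distance of any of sanding_block, masking_tape, marker, pliers, pencil, offcut_b from where it was at the start of the episode above 0.025 m).
It also fails if it takes over 72 s, if anything falls off the work surface, if the arm or the gripper's body presses on something with over 40 N, if the wrist force passes 120 N, or if a joint passes its speed limit or range.

## Robot

A 6-joint arm with a two-finger parallel gripper is mounted at the origin on a cart in front of the work surface, level with it; the furniture and walls round the work are solid. World frame = base frame: x ahead of the robot, y to its left, z up, the work surface at z = 0. Lengths are in m, angles in rad, forces in N, time in s.
With the tool pointing down it reaches from about 0.35 to 0.775 m from the base axis. Payload 7.3 kg.
Tool frame: the origin (TCP) lies between the finger pads; the fingertips stand 17 mm ahead of it and the grasp point (between the pads) lies 2 mm behind it; z points along the fingers, y is the direction in which the jaws open and shut (so a half turn about z gives the same grasp; the last joint's range is limited). The gripper opens to 92 mm and grips with 3 to 60 N. Pads are 19 mm wide; open, the fingers measure 130 mm over their backs; the gripper's body (75 mm by 190 mm) begins 47 mm behind the grasp point.
Start: joints at [-1.486, 0.342, 1.524, -0, 1.275, -0.146], TCP at [0.12, -0.511, 0.244] pointing down, gripper open.
Joint ranges: [-2.53, 2.53], [-0.77, 2.02], [0.04, 2.7], [-1, 4.14], [0.28, 2.66], [-3.11, 3.11]. Speed limits (rad/s): [2.57, 2.57, 3.14, 3.14, 3.14, 3.14].

## Interface

Orientations are given as [roll, pitch, yaw] about the fixed x, y, z axes, in that order (R = Rz(yaw) Ry(pitch) Rx(roll)).
In Python, from cell import sensors, vision, hand_in gives the robot as it stands.
- The arm moves only by the tool step_arm, never from a script. Its argument "series" is a list of rows, each a list of 5 numbers: the opening, from 0 (shut) to 1 (fully open), then the shift along the world's x, y, z each as a share of 25 mm, from -1 to 1, then the turn about the world's z as a share of 0.08 rad, from -1 to 1. A call has 1 to 12 rows; each row shifts and turns the commanded pose from where the row before left it; what a row does not reach is not made up. A row lasts 1/10 s, in which the tool goes at most 50 mm and 8.59 degrees, less where a joint would pass 70% of its speed; a pose out of reach is approached as far as the arm can. A call with a number of a shift or a turn outside -1 to 1 is refused whole. A call with a gripper value outside its range is refused whole. The fingers move at their own pace and stop on an object; "squeeze" is the grip in N (left out, the last holds). Time passes only in rows, so rows that do not move let the fingers close. It gives the time, the measured TCP pose, the force and the opening at its end, in the units of the state.
- sensors.observe(): the state, without advancing time (a new reading comes with each control period).
- vision.read_camera(name): name is "scene" or "top"; returns a dict with "pixels" (400x640x3 uint8, blue, green, red), "range_z" (400x640 float32, m along the optical axis (not along the pixel's ray), 0 where there is no reading), "camera_matrix" (3x3 intrinsics, pixels), "pose" (4x4, takes a point from camera to world coordinates). Camera axes: x right, y down, z forward; pixel columns grow to the right and rows downward; lengths in m; the calibration is good to about 2 mm. A picture is of the moment at which its call begins.
- hand_in(): hands the job in, once; it reports no verdict.
The state is a dict: "time": time; "qpos": joint angles; "qvel": joint speeds; "joint_efforts": joint torques, N m; "tool_pos": TCP position; "tool_rot": TCP orientation; "contact_force": force on the tool from outside, world axes, zero at the start; "torque": the same for the moment, N m; "opening": finger opening in m.
Only numpy, scipy, OpenCV 4.12 (cv2) and the standard library are available. Lean on these libraries where they do the work, as an engineer would, in place of code of your own. Each camera call takes 0.05 s, during which the arm holds its last target.

## Working session

There is one attempt and no reset: what is moved stays moved. The work goes in short steps, Python scripts to look and compute and a tool call to move; the robot and the scene stay as the last step left them, time stands still between calls to the robot, and variables do not carry over. Pictures are saved under pics/ and viewed, and the job is handed in when it is done.

Besides the shell and the picture viewer there is one more tool, called after ">>>" as name(argument=value, ...), one argument or row to a line, values as JSON. step_arm: Moves the arm, as the interface text tells. Its arguments: {"type":"object","properties":{"series":{"type":"array","items":{"type":"array","items":{"type":"number","minimum":-1,"maximum":1}}},"squeeze":{"type":"number"}},"required":["series"]}

```bash
mkdir -p pics; ls
cat > h.py <<'E'
from cell import sensors, vision, hand_in
import numpy as np, cv2
def grab(n,f=None):
    d=vision.read_camera(n)
    if f: cv2.imwrite('pics/'+f,d['pixels'])
    return d
def cloud(d):
    K=d['camera_matrix'];z=d['range_z'];v,u=np.mgrid[0:400,0:640]
    p=np.stack([(u-K[0,2])/K[0,0]*z,(v-K[1,2])/K[1,1]*z,z],-1)
    T=d['pose'];return p@T[:3,:3].T+T[:3,3]
def ray(d,u,v,h):
    K=d['camera_matrix'];T=d['pose']
    r=T[:3,:3]@np.array([(u-K[0,2])/K[0,0],(v-K[1,2])/K[1,1],1]);o=T[:3,3]
    return o+r*(h-o[2])/r[2]
E
python3 - <<'E'
from h import *
for n in ('scene','top'):
    d=grab(n,n+'0.png');np.savez(n+'0.npz',**d);print(d['pose'].round(3),d['camera_matrix'].round(1))
print(sensors.observe())
E
```

```text
pics
[[ 0.823 -0.298  0.483  0.048]
 [-0.567 -0.416  0.71  -0.974]
 [-0.011 -0.859 -0.512  0.562]
 [ 0.     0.     0.     1.   ]] [[500.    0.  321.2]
 [  0.  500.  206.4]
 [  0.    0.    1. ]]
[[ 0.01  -0.998  0.067  0.453]
 [-1.    -0.012 -0.026 -0.263]
 [ 0.027 -0.066 -0.997  0.95 ]
 [ 0.     0.     0.     1.   ]] [[443.3   0.  309. ]
 [  0.  443.3 203.4]
 [  0.    0.    1. ]]
{'time': 0.1, 'qpos': array([-1.48600411e+00,  3.42626507e-01,  1.52489892e+00, -6.04579952e-06,
        1.27539909e+00, -1.46024894e-01]), 'qvel': array([ 8.31680397e-04, -8.09437210e-05, -5.57966749e-04,  2.57893733e-04,
        2.04125377e-04,  1.18241248e-03]), 'joint_efforts': array([ 1.41577493e-03, -4.32004380e+01, -2.44694084e+01,  7.19099189e-02,
        5.25669276e-02, -5.29134206e-05]), 'tool_pos': array([ 0.12008479, -0.51074231,  0.2431361 ]), 'tool_rot': array([-3.14027412e+00, -1.88074876e-04,  2.30818752e-01]), 'contact_force': array([0.98115828, 0.72118391, 0.28102159]), 'torque': array([-0.00783906,  0.02969405,  0.00850174]), 'opening': 0.09191546860650608}
```

View pics/scene0.png

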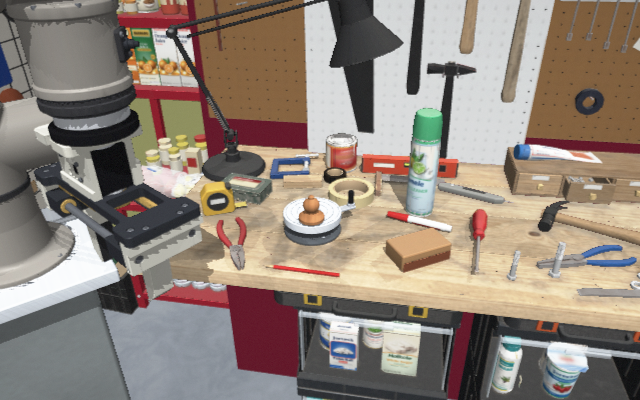

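View pics/top0.png

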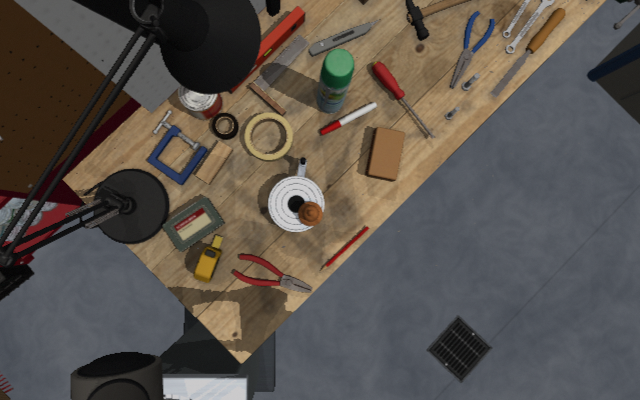

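The top view shows the plate at about (297,204) with its dark socket, the finial's ball at (311,213) and the peg at (302,162). Measuring these next.

```bash
cat >> h.py <<'E'
def load(n):
    return dict(np.load(n+'0.npz'))
def plate(d):
    P=cloud(d);near=np.hypot(P[...,0]-.45,P[...,1]+.235)<.09
    m=near&(abs(P[...,2]-.044)<.006)
    return P,m
def orange(d,lo=(3,90,40),hi=(18,255,255)):
    hsv=cv2.cvtColor(d['pixels'],cv2.COLOR_BGR2HSV)
    return cv2.inRange(hsv,lo,hi)>0
E
python3 - <<'E'
from h import *
for n in ('top','scene'):
    d=load(n);P=cloud(d)
    u,v=(297,204) if n=='top' else (312,212)
    print(n,P[v,u])
    m=(np.hypot(P[...,0]-P[v,u,0],P[...,1]-P[v,u,1])<.12)
    z=P[...,2]
    print(np.histogram(z[m],np.arange(-.01,.12,.004)))
    c=cv2.resize(d['pixels'][v-70:v+70,u-80:u+80],None,fx=5,fy=5,interpolation=cv2.INTER_CUBIC)
    cv2.imwrite('pics/c_%s0.png'%n,c[:600])
E
```

```text
top [ 0.51210802 -0.26213816  0.04283054]
(array([   4,  384, 5245, 1411,   18,    7,    6,   13,   84,   37,   30,
         66,  253, 1421,  354,    7,   75,  168,   17,   21,    3,    0,
          8,   28,   68,   78,   17,   19,    0,    0,    0,    0]), array([-0.01 , -0.006, -0.002,  0.002,  0.006,  0.01 ,  0.014,  0.018,
        0.022,  0.026,  0.03 ,  0.034,  0.038,  0.042,  0.046,  0.05 ,
        0.054,  0.058,  0.062,  0.066,  0.07 ,  0.074,  0.078,  0.082,
        0.086,  0.09 ,  0.094,  0.098,  0.102,  0.106,  0.11 ,  0.114,
        0.118]))
scene [ 0.48358409 -0.30193178  0.07240578]
(array([  95,  146, 4612,  531,  388,  257,    3,    0,    0,   37,  124,
        137,  128,  837,   58,   54,   88,  148,   54,   19,    9,   20,
         31,   38,   46,   46,   15,   11,    0,    0,    0,    0]), array([-0.01 , -0.006, -0.002,  0.002,  0.006,  0.01 ,  0.014,  0.018,
        0.022,  0.026,  0.03 ,  0.034,  0.038,  0.042,  0.046,  0.05 ,
        0.054,  0.058,  0.062,  0.066,  0.07 ,  0.074,  0.078,  0.082,
        0.086,  0.09 ,  0.094,  0.098,  0.102,  0.106,  0.11 ,  0.114,
        0.118]))
```

Run:
```python
from h import *
d=load('top')
c=cv2.resize(d['pixels'][150:250,240:360],None,fx=6,fy=6,interpolation=cv2.INTER_CUBIC);cv2.imwrite('pics/t0z.png',c)
d=load('scene')
c=cv2.resize(d['pixels'][180:255,270:370],None,fx=8,fy=8,interpolation=cv2.INTER_CUBIC);cv2.imwrite('pics/s0z.png',c)
```

```text
(no output)
```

View pics/t0z.png

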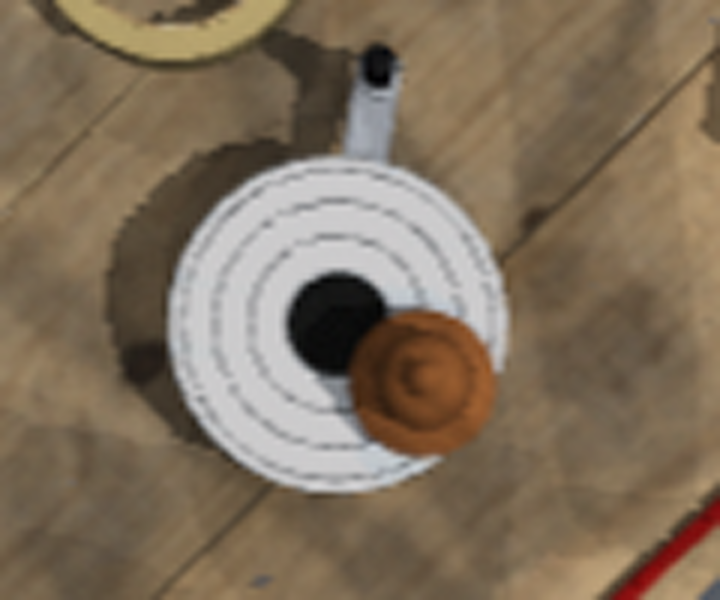

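View pics/s0z.png

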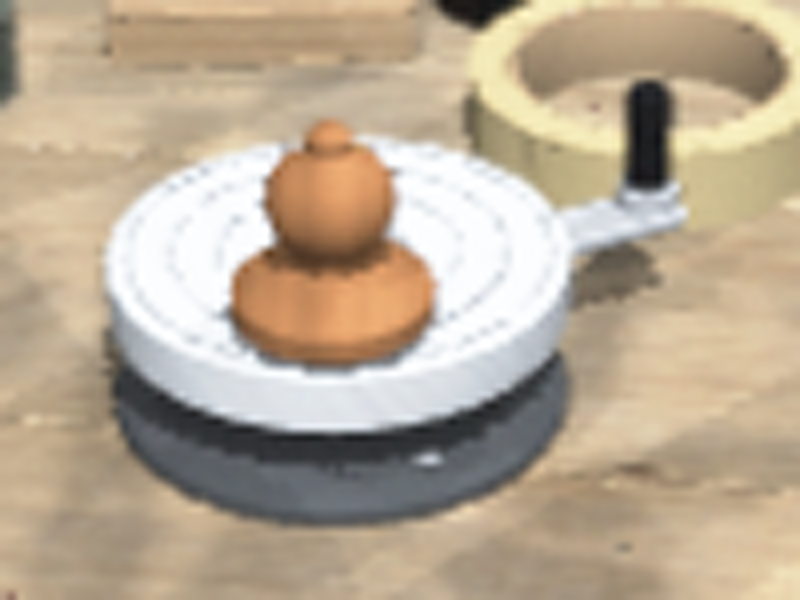

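```bash
cat >> h.py <<'E'
def centre(mask,near,hts,d):
    n,l,s,c=cv2.connectedComponentsWithStats(mask.astype(np.uint8))
    i=1+np.argmin([np.hypot(*(c[k]-near))+(1e3 if s[k,4]<40 else 0) for k in range(1,n)])
    pts=cv2.findContours((l==i).astype(np.uint8),0,2)[0][0]
    (u,v),r=cv2.minEnclosingCircle(cv2.convexHull(pts))
    return (u,v),r,s[i],ray(d,u,v,hts)
def meas(d,near=(310,213)):
    """top view: plate centre, finial collar"""
    P=cloud(d);hsv=cv2.cvtColor(d['pixels'],cv2.COLOR_BGR2HSV)
    C=np.array([.511,-.261])
    rg=np.hypot(P[...,0]-C[0],P[...,1]-C[1])<.075
    o=rg&(hsv[...,0]>3)&(hsv[...,0]<20)&(hsv[...,1]>110)&(P[...,2]>.047)
    f=centre(o,near,.055,d)
    w=rg&(P[...,2]>.037)
    p=centre(w,(297,204),.044,d)
    return p,f
E
python3 - <<'E'
from h import *
d=load('top');p,f=meas(d);print('plate',p);print('fin',f)
P=cloud(d);hsv=cv2.cvtColor(d['pixels'],cv2.COLOR_BGR2HSV)
dark=(hsv[...,2]<50)
print('sock',centre(dark,(296,204),.044,d))
print('peg',centre(dark,(303,161),.068,d))
C=p[3];print('rel f',f[3]-C, np.hypot(*(f[3]-C)[:2]),np.degrees(np.arctan2(*(f[3]-C)[[1,0]])))
# ball/top via cloud
m=(np.hypot(P[...,0]-f[3][0],P[...,1]-f[3][1])<.03)&(P[...,2]>.085)
print('topbtn',P[m].mean(0),m.sum(),P[m].max(0))
d=load('scene');P=cloud(d)
m=(np.hypot(P[...,0]-C[0],P[...,1]-C[1])<.057)&(abs(P[...,2]-.044)<.003)
print('scene plate',P[m].mean(0))
m=(np.hypot(P[...,0]-f[3][0],P[...,1]-f[3][1])<.04)&(P[...,2]>.05)
print(P[m].mean(0),P[m].min(0),P[m].max(0))
m=(np.hypot(P[...,0]-C[0]-.08,P[...,1]-C[1]+.01)<.04)&(P[...,2]>.04)
print('peg',P[m].mean(0),P[m].max(0),m.sum())
E
```

```text
plate ((295.51409912109375, 204.58450317382812), 28.93447494506836, array([ 268,  176,   56,   56, 2504], dtype=int32), array([ 0.51079638, -0.25911293,  0.044     ]))
fin ((309.5, 213.5), 12.349188804626465, array([298, 202,  24,  24, 460], dtype=int32), array([ 0.49237659, -0.28763928,  0.055     ]))
sock ((295.9339599609375, 203.72640991210938), 8.34207534790039, array([288, 196,  16,  17, 188], dtype=int32), array([ 0.51256715, -0.25995059,  0.044     ]))
peg ((295.9339599609375, 203.72640991210938), 8.34207534790039, array([288, 196,  16,  17, 188], dtype=int32), array([ 0.51099245, -0.26003151,  0.068     ]))
rel f [-0.01841979 -0.02852635  0.011     ] 0.03395646503240999 -122.85078684528904
topbtn [ 0.49179489 -0.28743957  0.09135169] 194 [ 0.50568114 -0.27213585  0.10122567]
scene plate [ 0.51065979 -0.26051173  0.04439884]
[ 0.4846896  -0.29777093  0.06985961] [ 0.46457133 -0.31617019  0.0500063 ] [ 0.51273204 -0.26674909  0.10127033]
peg [ 0.57791825 -0.27120559  0.04978976] [ 0.60348318 -0.24219321  0.06964539] 148
```

>>> step_arm(
  series=[
    [0,0.9,0.48,0,0.754],
    [0,0.95,0.5,0,0.754],
    [0,0.95,0.5,0,0.754],
    [0,0.95,0.5,0,0.754],
    [0,0.95,0.5,0,0.754],
    [0,0.95,0.5,0,0.754],
    [0,0.95,0.5,0,0.754],
    [0,0.95,0.5,0,0.754],
    [0,0.95,0.5,0,0.754],
    [0,0.95,0.5,0,0.754],
    [0,0.95,0.5,0,0.754],
    [0,0.95,0.5,0,0.754],
  ],
  squeeze=5,
)

```text
time: 1.3
tool_pos: [0.4046, -0.3608, 0.2433]
tool_rot: [-3.141, -0.0, 0.957]
contact_force: [-0.5, -0.4, 0.3]
opening: 0.0018
```

>>> step_arm(
  series=[
    [0,0.75,0.4,0,0],
    [0,0.75,0.4,0,0],
    [0,0.75,0.4,-0.6,0],
    [0,0,0,-1,0],
    [0,0,0,-1,0],
    [0,0,0,-1,0],
    [0,0,0,-1,0],
    [0,0,0,-1,0],
    [0,0,0,0,0],
    [0,0,0,0,0],
  ],
)

```text
time: 2.3
tool_pos: [0.4601, -0.3316, 0.1038]
tool_rot: [-3.141, -0.0, 0.955]
contact_force: [0.4, -0.1, 0.3]
opening: 0.0005
```

Run:
```python
from h import *
d=grab('scene','s1.png')
cv2.imwrite('pics/s1z.png',cv2.resize(d['pixels'][130:280,220:420],None,fx=4,fy=4))
d=grab('top');cv2.imwrite('pics/t1z.png',cv2.resize(d['pixels'][130:280,220:420],None,fx=4,fy=4))
print(sensors.observe())
```

```text
{'time': 2.4, 'qpos': array([-7.59579781e-01,  5.60119361e-01,  1.58592031e+00, -8.24585429e-06,
        9.93145603e-01, -1.43434193e-01]), 'qvel': array([ 0.00019959, -0.00968234, -0.00099319, -0.00034617, -0.00496086,
        0.00087974]), 'joint_efforts': array([-7.03062513e-03, -4.91421461e+01, -2.00454015e+01,  6.17979560e-02,
        7.17404438e-02, -4.57766291e-04]), 'tool_pos': array([ 0.46076155, -0.3322049 ,  0.10513483]), 'tool_rot': array([3.13921098e+00, 3.50965133e-04, 9.54654816e-01]), 'contact_force': array([1.25010321, 0.23594274, 0.66084851]), 'torque': array([-0.04640992, -0.01640839, -0.01008948]), 'opening': 0.0005597016488335358}
```

View pics/s1z.png

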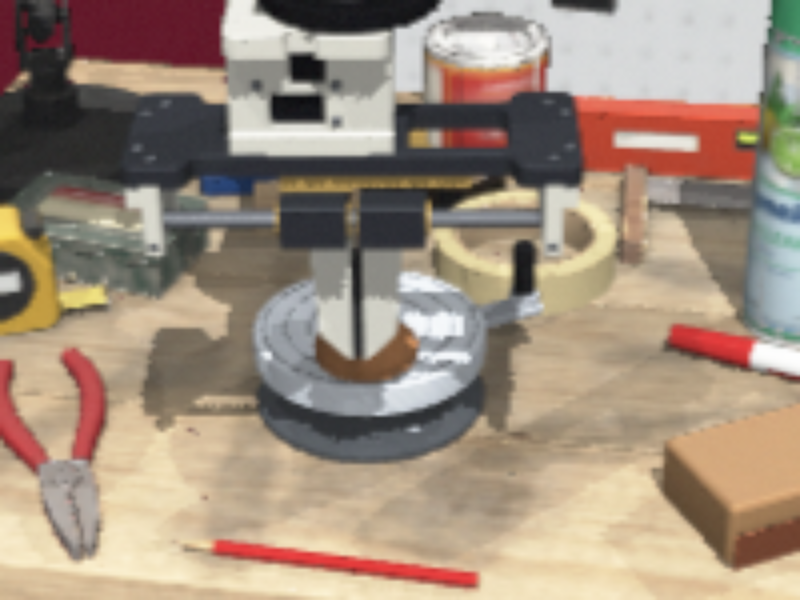

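View pics/t1z.png

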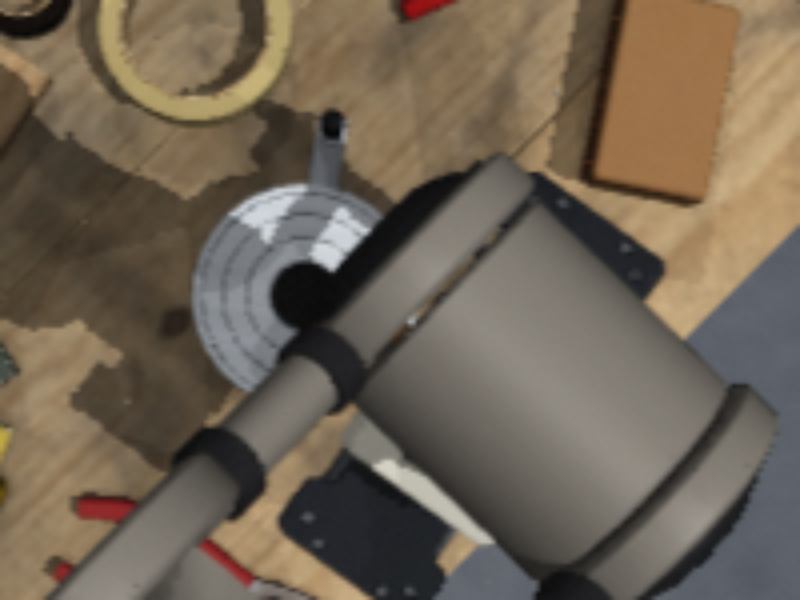

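The scene view shows the closed fingertips as a narrow wedge, already lined up behind the finial at (358,360) in the crop. The push line runs through both finial and socket. Next I descend and make the first light advance.

>>> step_arm(
  series=[
    [0,0,0,-0.8,0],
    [0,0,0,-0.8,0],
    [0,0,0,0,0],
    [0,0.1,0.14,0,0],
    [0,0.1,0.14,0,0],
    [0,0.07,0.1,0,0],
    [0,0.046,0.065,0,0],
    [0,0.046,0.065,0,0],
    [0,0.046,0.065,0,0],
    [0,0.046,0.065,0,0],
    [0,0.046,0.065,0,0],
    [0,0,0,0,0],
  ],
)

```text
time: 3.6
tool_pos: [0.4728, -0.3138, 0.0638]
tool_rot: [3.141, -0.0, 0.955]
contact_force: [-0.6, 0.4, -0.4]
opening: 0.0004
```

```bash
cat >> h.py <<'E'
def snap(k):
    d=grab('scene');cv2.imwrite('pics/s%sz.png'%k,cv2.resize(d['pixels'][180:255,270:370],None,fx=7,fy=7,interpolation=cv2.INTER_CUBIC))
    o=sensors.observe();T=o['tool_pos'];print(o['time'],T,o['contact_force'].round(1),'to centre mm',1e3*(np.array([.5115,-.26])-T[:2])@[.578,.816],1e3*(np.array([.5115,-.26])-T[:2])@[-.816,.578])
    return d
E
python3 -c "
from h import *
snap('2')"
```

```text
3.65 [ 0.47265876 -0.31381204  0.06368294] [-0.3  0.1  0.3] to centre mm 66.3608585845764 -0.5910972688098408
```

View pics/s2z.png

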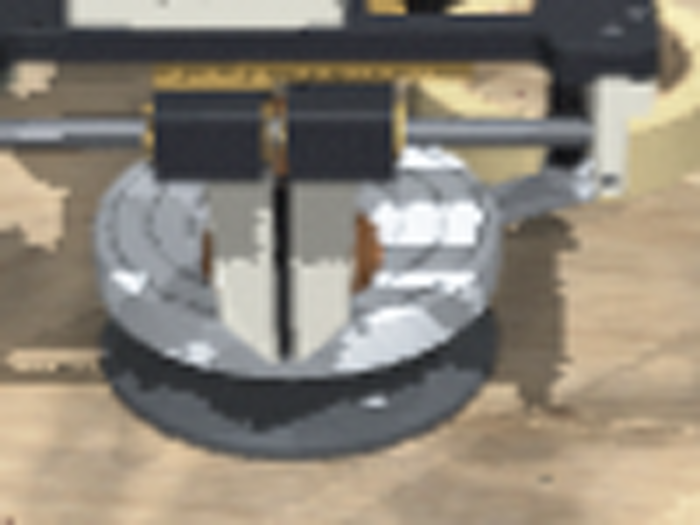

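>>> step_arm(
  series=[
    [0,0.035,0.049,0,0],
    [0,0.035,0.049,0,0],
    [0,0.035,0.049,0,0],
    [0,0.035,0.049,0,0],
    [0,0.035,0.049,0,0],
    [0,0.035,0.049,0,0],
    [0,0.035,0.049,0,0],
    [0,0.035,0.049,0,0],
    [0,0.035,0.049,0,0],
    [0,0.035,0.049,0,0],
    [0,0.035,0.049,0,0],
    [0,0,0,0,0],
  ],
)

```text
time: 4.85
tool_pos: [0.4824, -0.3003, 0.0637]
tool_rot: [3.142, -0.0, 0.955]
contact_force: [0.3, 0.2, -1.1]
opening: 0.0004
```

```bash
python3 -c "
from h import *
snap('3')"
```

```text
4.9 [ 0.48233244 -0.30033969  0.06374734] [ 0.1 -0.7  0.2] to centre mm 49.77603546899849 -0.48439011540199334
```

View pics/s3z.png

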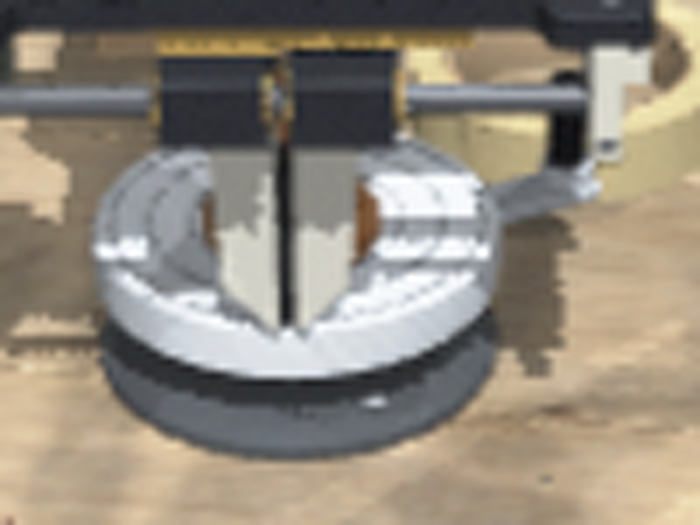

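>>> step_arm(
  series=[
    [0,0.035,0.049,0,0],
    [0,0.035,0.049,0,0],
    [0,0.035,0.049,0,0],
    [0,0.035,0.049,0,0],
    [0,0.035,0.049,0,0],
    [0,0,0,0,0],
    [0,-0.6,-0.8,0,0],
    [0,-0.6,-0.8,0.4,0],
    [0,-0.6,-0.8,0.6,0],
    [0,-0.6,-0.8,0.6,0],
    [0,-0.6,-0.8,0.4,0],
    [0,0,0,0,0],
  ],
)

```text
time: 6.1
tool_pos: [0.4107, -0.3973, 0.1153]
tool_rot: [3.138, 0.002, 0.952]
contact_force: [0.3, 0.9, 0.3]
opening: 0.0006
```

Run:
```python
from h import *
snap('4')
d=grab('top');cv2.imwrite('pics/t4z.png',cv2.resize(d['pixels'][150:250,240:360],None,fx=6,fy=6,interpolation=cv2.INTER_CUBIC))
p,f=meas(d,(300,207));print(p,f)
```

```text
6.15 [ 0.41118337 -0.39550768  0.11432323] [-0.1  0.6 -0.9] to centre mm 168.55727600395804 -3.5349305768042254
((295.0470886230469, 204.0771484375), 28.510753631591797, array([ 268,  176,   56,   56, 2490], dtype=int32), array([ 0.51182574, -0.25814448,  0.044     ])) ((298.0, 204.7608642578125), 11.929818153381348, array([287, 193,  23,  24, 442], dtype=int32), array([ 0.50979885, -0.26419023,  0.055     ]))
```

View pics/s4z.png

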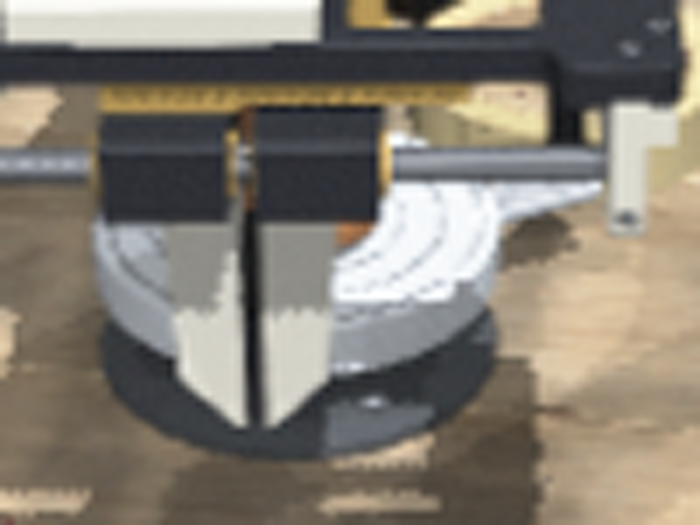

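View pics/t4z.png

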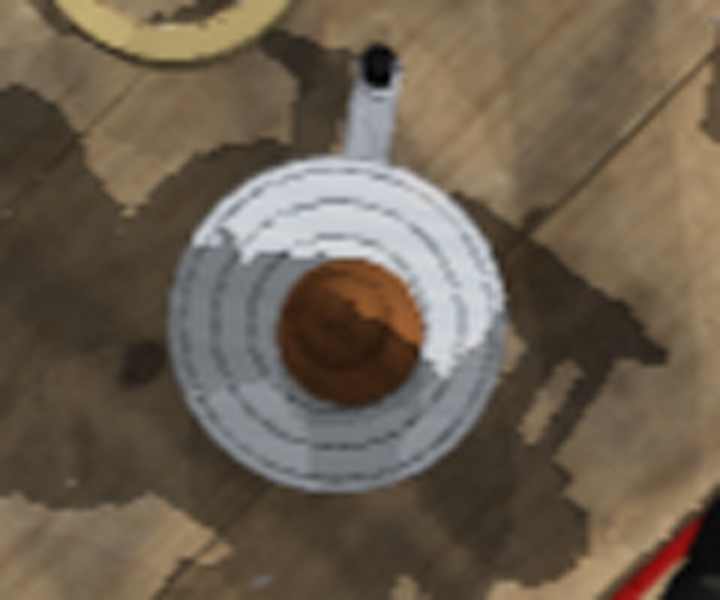

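Run:
```python
from h import *
for n in ('top','scene'):
  for d in (load(n),grab(n)):
    P=cloud(d);hsv=cv2.cvtColor(d['pixels'],cv2.COLOR_BGR2HSV)
    o=(np.hypot(P[...,0]-.503,P[...,1]+.27)<.055)&(hsv[...,0]>3)&(hsv[...,0]<20)&(hsv[...,1]>110)&(P[...,2]>.046)
    Q=P[o];z=Q[:,2];
    if len(z)<20: print(n,'few');continue
    print(n,len(z),'z pct',np.percentile(z,[90,95,99,100]).round(4),'top xy',Q[z>np.percentile(z,95)].mean(0).round(4))
    # ball sphere fit
    b=Q[z>.075]
    A=np.c_[2*b,np.ones(len(b))];c=np.linalg.lstsq(A,(b**2).sum(1),rcond=None)[0];print('  sphere',c[:3].round(4),np.sqrt(c[3]+c[:3]@c[:3]).round(4))
d=grab('top')
for px in ((310.1,213.3),(297.9,205.1)): print(ray(d,*px,.0525),ray(d,*px,.0485))
for px in ((296,203.7),): print(ray(d,*px,.044))
```

```text
top 538 z pct [0.9501 0.9501 0.9501 0.9501] top xy [nan nan nan]
  sphere [ 0.4776 -0.2846  0.5206] 0.4307
top 531 z pct [0.9501 0.9501 0.9501 0.9501] top xy [nan nan nan]
  sphere [ 0.4666 -0.2589  0.5187] 0.4316
scene 481 z pct [0.0915 0.0942 0.0993 0.1009] top xy [ 0.4889 -0.2924  0.0975]
  sphere [ 0.4889 -0.2912  0.083 ] 0.0134
scene few
[ 0.49290586 -0.2889207   0.0525    ] [ 0.49308318 -0.28903618  0.0485    ]
[ 0.50926556 -0.26399899  0.0525    ] [ 0.50951578 -0.26400341  0.0485    ]
[ 0.51262297 -0.26008509  0.044     ]<stdin>:8: RuntimeWarning: Mean of empty slice.
  ret = um.true_divide(
```

```bash
cat >> h.py <<'E'
def fin(d):
    P=cloud(d);hsv=cv2.cvtColor(d['pixels'],cv2.COLOR_BGR2HSV)
    o=(np.hypot(P[...,0]-.503,P[...,1]+.27)<.055)&(hsv[...,0]>3)&(hsv[...,0]<20)&(hsv[...,1]>110)&(P[...,2]>.046)&(P[...,2]<.12)&(d['range_z']>.1)
    Q=P[o];z=Q[:,2]
    from scipy.optimize import least_squares
    b=Q[z>.078]
    s=least_squares(lambda c:np.linalg.norm(b-c,axis=1)-.0165,b.mean(0)-[0,0,.01],loss='soft_l1',f_scale=.001).x
    print('n',len(z),'top',np.percentile(z,[95,99]).round(4),'btn',Q[z>np.percentile(z,97)].mean(0).round(4),'ball',s.round(4))
E
python3 - <<'E'
from h import *
fin(load('top'));fin(load('scene'));fin(grab('top'))
E
```

```text
n 459 top [0.0967 0.1001] btn [ 0.4915 -0.2883  0.1   ] ball [ 0.4922 -0.2876  0.0792]
n 481 top [0.0942 0.0993] btn [ 0.4887 -0.2909  0.0988] ball [ 0.491  -0.2885  0.0796]
n 439 top [0.0961 0.0999] btn [ 0.5129 -0.2583  0.0997] ball [ 0.5117 -0.2601  0.0782]
```

The top view shows the collar centre about 5 mm short of the axis. The ball is already over it, so the finial leans about 0.16 rad with the tenon's leading edge in the socket. A few more millimetres of tapping should seat it.

>>> step_arm(
  series=[
    [0,0.6,0.8,-0.6,0],
    [0,0.6,0.8,-0.7,0],
    [0,0.6,0.8,-0.7,0],
    [0,0.6,0.8,0,0],
    [0,0.46,0.61,0,0],
    [0,0,0,0,0],
    [0,0.046,0.065,0,0],
    [0,0.046,0.065,0,0],
    [0,0.023,0.033,0,0],
    [0,0.023,0.033,0,0],
    [0,0.023,0.033,0,0],
    [0,0,0,0,0],
  ],
)

```text
time: 7.6
tool_pos: [0.487, -0.2935, 0.0638]
tool_rot: [3.141, -0.0, 0.954]
contact_force: [0.1, 0.2, 0.6]
opening: 0.0007
```

```bash
python3 -c "
from h import *
snap('5')"
```

```text
7.65 [ 0.4870439  -0.29351233  0.06374715] [ 0.4 -0.5  0. ] to centre mm 41.481686489690425 -0.5860546769203865
```

View pics/s5z.png

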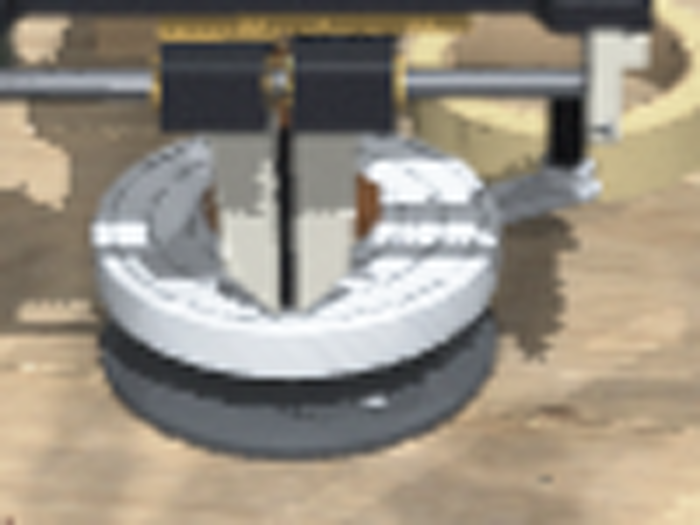

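>>> step_arm(
  series=[
    [0,0.023,0.033,0,0],
    [0,0.023,0.033,0,0],
    [0,0.023,0.033,0,0],
    [0,0.012,0.016,0,0],
    [0,0,0,0,0],
    [0,-0.6,-0.8,0,0],
    [0,-0.6,-0.8,0.4,0],
    [0,-0.6,-0.8,0.6,0],
    [0,-0.6,-0.8,0.6,0],
    [0,-0.6,-0.8,0.4,0],
    [0,0,0,0,0],
    [0,0,0,0,0],
  ],
)

```text
time: 8.85
tool_pos: [0.414, -0.3906, 0.1137]
tool_rot: [3.141, -0.0, 0.953]
contact_force: [0.8, -0.3, -0.7]
opening: 0.0004
```

Run:
```python
from h import *
snap('6')
d=grab('top');cv2.imwrite('pics/t6z.png',cv2.resize(d['pixels'][150:250,240:360],None,fx=6,fy=6,interpolation=cv2.INTER_CUBIC))
p,f=meas(d,(298,205));print(p,f);fin(d)
```

```text
8.9 [ 0.41418846 -0.38986188  0.11332719] [ 0.4 -0.2  0.6] to centre mm 162.21336409395647 -4.346048991626433
((295.1109313964844, 203.1140899658203), 28.724361419677734, array([ 268,  175,   56,   57, 2490], dtype=int32), array([ 0.51380338, -0.25825075,  0.044     ])) ((296.7735595703125, 203.85562133789062), 11.918993949890137, array([285, 192,  24,  24, 440], dtype=int32), array([ 0.5116039 , -0.26168841,  0.055     ]))
n 437 top [0.0951 0.0989] btn [ 0.5142 -0.2573  0.0988] ball [ 0.5131 -0.2582  0.0775]
```

View pics/t6z.png

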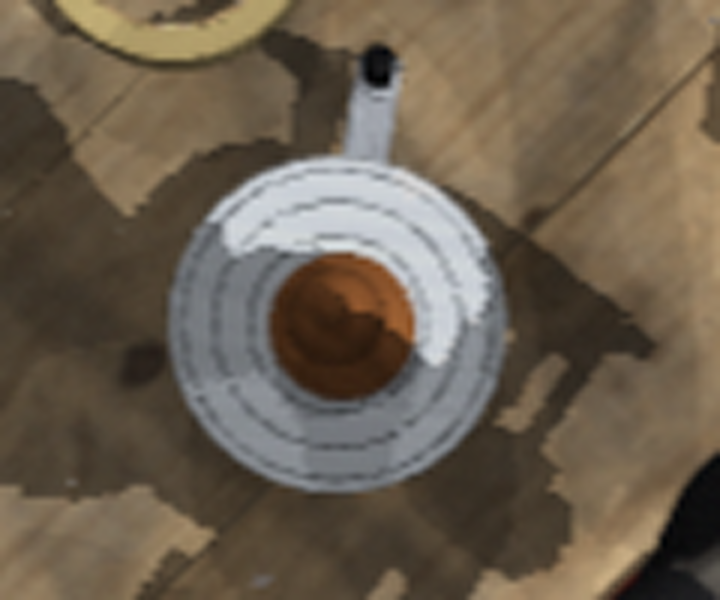

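>>> step_arm(
  series=[
    [0,0.6,0.8,-0.6,0],
    [0,0.6,0.8,-0.7,0],
    [0,0.6,0.8,-0.7,0],
    [0,0.6,0.8,0,0],
    [0,0.46,0.61,0,0],
    [0,0,0,0,0],
    [0,0.046,0.065,0,0],
    [0,0.046,0.065,0,0],
    [0,0.023,0.033,0,0],
    [0,0.023,0.033,0,0],
    [0,0.023,0.033,0,0],
    [0,0.012,0.016,0,0],
  ],
)

```text
time: 10.15
tool_pos: [0.4899, -0.2893, 0.0638]
tool_rot: [3.142, 0.0, 0.954]
contact_force: [0.1, 0.2, -1.1]
opening: 0.0004
```

>>> step_arm(
  series=[
    [0,0.012,0.016,0,0],
    [0,0.012,0.016,0,0],
    [0,0,0,0,0],
  ],
)

```text
time: 10.45
tool_pos: [0.4906, -0.2884, 0.0638]
tool_rot: [3.141, 0.0, 0.955]
contact_force: [-0.0, -1.0, 0.1]
opening: 0.0004
```

Run:
```python
from h import *
snap('7')
```

```text
10.5 [ 0.4906141  -0.28837601  0.06376445] [0.3 0.3 0.2] to centre mm 35.22687747229197 -0.641558608390764
```

Force is low; back off and look.

>>> step_arm(
  series=[
    [0,-0.6,-0.8,0,0],
    [0,-0.6,-0.8,0.4,0],
    [0,-0.6,-0.8,0.6,0],
    [0,-0.6,-0.8,0.6,0],
    [0,-0.6,-0.8,0.4,0],
    [0,0,0,0,0],
    [0,0,0,0,0],
  ],
)

```text
time: 11.2
tool_pos: [0.4154, -0.3883, 0.1137]
tool_rot: [3.141, -0.0, 0.953]
contact_force: [0.7, 0.4, 0.1]
opening: 0.0006
```

Run:
```python
from h import *
snap('8')
d=grab('top');cv2.imwrite('pics/t8z.png',cv2.resize(d['pixels'][150:250,240:360],None,fx=6,fy=6,interpolation=cv2.INTER_CUBIC))
p,f=meas(d,(298,205));print(p,f);fin(d)
```

```text
11.25 [ 0.41560988 -0.38765053  0.1133212 ] [-0.7 -0.2 -0.6] to centre mm 159.58731661232324 -4.464331906449853
((295.1772155761719, 203.41139221191406), 28.46990394592285, array([ 268,  175,   56,   57, 2490], dtype=int32), array([ 0.51319492, -0.25839393,  0.044     ])) ((295.76666259765625, 203.3000030517578), 11.911348342895508, array([285, 192,  23,  24, 437], dtype=int32), array([ 0.51270572, -0.25963887,  0.055     ]))
n 437 top [0.0935 0.097 ] btn [ 0.5116 -0.2593  0.0968] ball [ 0.5123 -0.2586  0.0751]
```

View pics/t8z.png

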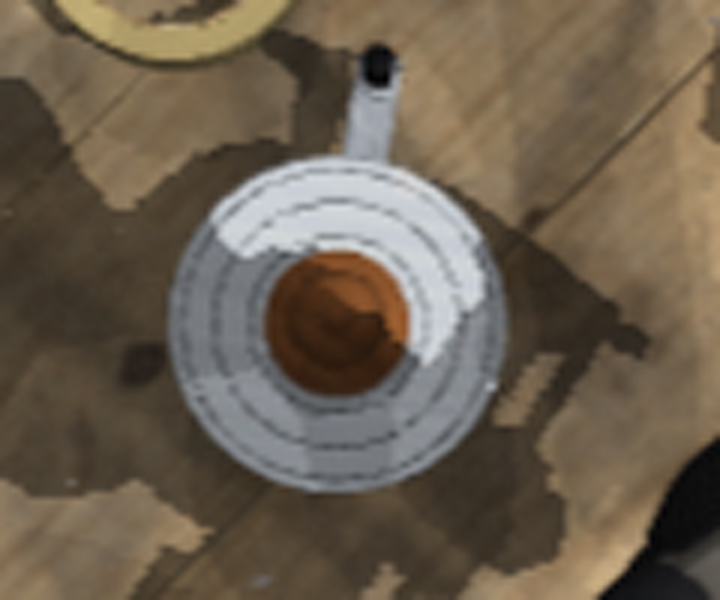

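The finial is home: its ball dropped 4.1 mm and is concentric with the collar on the plate centre at crop (338,324). Next I locate the peg precisely and check overhead clearances.

Run:
```python
from h import *
d=load('top');P=cloud(d)
hsv=cv2.cvtColor(d['pixels'],cv2.COLOR_BGR2HSV)
sub=hsv[150:172,293:313,2];v,u=np.nonzero(sub<45);v+=150;u+=293
print('peg px',u.mean(),v.mean(),len(u),'z',P[v,u,2].round(3).max(),'pt',ray(d,u.mean(),v.mean(),.062))
hi=P[v,u];hi=hi[hi[:,2]>.06];print(hi.mean(0),len(hi))
# bar direction
for px in ((210,50),(270,5),(338,60),(200,95),(150,30)): print(px,P[px[1],px[0]].round(3))
m=(P[...,2]>.1)&(np.hypot(P[...,0]-.512,P[...,1]+.26)<.35)&(d['range_z']>.1)
Q=P[m];a=np.degrees(np.arctan2(Q[:,1]+.26,Q[:,0]-.512));r=np.hypot(Q[:,1]+.26,Q[:,0]-.512)
for k in range(-180,180,30):
    s=(a>=k)&(a<k+30)&(r>.05)
    if s.any(): print(k,'rmin',r[s].min().round(3),'z',Q[s,2].min().round(3),Q[s,2].max().round(3))
```

```text
peg px 302.5 160.3846153846154 26 z 0.073 pt [ 0.59931706 -0.27220215  0.062     ]
[ 0.59884928 -0.27185654  0.0684055 ] 22
(210, 50) [ 0.704 -0.14   0.349]
(270, 5) [ 0.917 -0.202  0.072]
(338, 60) [ 0.743 -0.328  0.226]
(200, 95) [ 0.726 -0.066  0.076]
(150, 30) [ 0.453 -0.263  0.95 ]
-30 rmin 0.209 z 0.1 0.228
0 rmin 0.187 z 0.289 0.393
30 rmin 0.188 z 0.22 0.462
60 rmin 0.247 z 0.101 0.415
90 rmin 0.31 z 0.1 0.377
120 rmin 0.342 z 0.191 0.361
```

Run:
```python
from h import *
o=sensors.observe();T=o['tool_pos'];az=o['qpos'][0];print(T,az,np.arctan2(T[1],T[0]))
for n in ('top','scene'):
    d=grab(n,n+'9.png');P=cloud(d);D=load(n)
    ch=(abs(d['range_z']-D['range_z'])>.03)&(d['range_z']>.1)&(P[...,2]>.07)&(P[...,0]>.1)
    Q=P[ch]-[T[0],T[1],0]
    a=np.arctan2(T[1],T[0]);R=Q[:,0]*np.cos(a)+Q[:,1]*np.sin(a);L=-Q[:,0]*np.sin(a)+Q[:,1]*np.cos(a)
    for k in np.arange(.1,.7,.05):
        s=(Q[:,2]>=k)&(Q[:,2]<k+.05)
        if s.sum()>5: print(n,k.round(2),'radial',np.percentile(R[s],[1,99]).round(3),'left',np.percentile(L[s],[1,99]).round(3))
```

```text
[ 0.41578153 -0.38732337  0.11313967] -0.885017252586782 -0.7499778118777596
top 0.1 radial [-0.339 -0.042] left [0.519 0.546]
top 0.15 radial [-0.319  0.173] left [-0.03   0.547]
top 0.2 radial [-0.204  0.096] left [-0.045  0.542]
top 0.25 radial [-0.21  -0.033] left [-0.039  0.543]
top 0.3 radial [-0.348  0.123] left [-0.005  0.543]
top 0.35 radial [-0.301  0.091] left [0.004 0.539]
top 0.4 radial [-0.053  0.046] left [-0.062  0.072]
top 0.45 radial [-0.132  0.03 ] left [-0.057  0.078]
top 0.5 radial [-0.163 -0.078] left [-0.042  0.078]
top 0.55 radial [-0.201 -0.123] left [-0.003  0.079]
top 0.6 radial [-0.229 -0.217] left [0.133 0.194]
top 0.65 radial [-0.235 -0.217] left [0.14  0.202]
scene 0.1 radial [-1.369  0.205] left [-0.015  1.3  ]
scene 0.15 radial [-1.367  0.093] left [-0.049  1.301]
scene 0.2 radial [-1.329  0.094] left [-0.046  1.295]
scene 0.25 radial [-1.3    0.037] left [-0.042  1.101]
scene 0.3 radial [-0.751  0.038] left [-0.04   0.858]
scene 0.35 radial [-0.488  0.046] left [-0.07   0.185]
scene 0.4 radial [-0.455  0.05 ] left [-0.073  0.171]
scene 0.45 radial [-0.153  0.03 ] left [-0.063  0.051]
```

View pics/scene9.png

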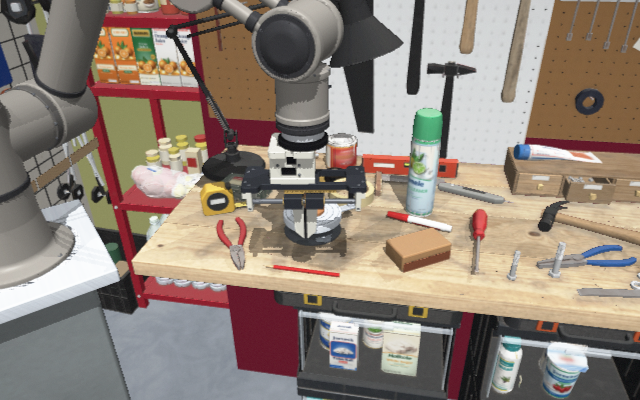

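Run:
```python
from h import *
Qs=[]
for n in('top','scene'):
    d=load(n);P=cloud(d)
    m=(P[...,2]>.24)&(P[...,2]<.6)&(np.hypot(P[...,0]-.7,P[...,1]+.1)<.25)&(d['range_z']>.1)&(P[...,0]<.85)
    Q=P[m];print(n,len(Q),Q.min(0).round(3),Q.max(0).round(3));Qs.append(Q)
Q=np.vstack(Qs)
for T in ((.6,-.25),(.6,-.27),(.595,-.29),(.599,-.24)):
    a=np.arctan2(T[1],T[0]);E=Q[:,:2]-T
    R=E@[np.cos(a),np.sin(a)];L=E@[-np.sin(a),np.cos(a)]
    for lo,hi in((.24,.3),(.3,.35),(.35,.42),(.42,.6)):
        s=(Q[:,2]>lo)&(Q[:,2]<=hi)
        if s.any():
            i=np.argmin(np.hypot(R[s],L[s]));print(T,lo,hi,'nearest',np.hypot(R[s],L[s])[i].round(3),'R,L',R[s][i].round(3),L[s][i].round(3),Q[s][i].round(3))
```

```text
top 22974 [ 0.505 -0.205  0.24 ] [0.793 0.143 0.468]
scene 8847 [ 0.503 -0.208  0.24 ] [0.85  0.144 0.403]
(0.6, -0.25) 0.24 0.3 nearest 0.107 R,L 0.06 0.088 [ 0.69  -0.192  0.298]
(0.6, -0.25) 0.3 0.35 nearest 0.107 R,L 0.055 0.092 [ 0.686 -0.187  0.302]
(0.6, -0.25) 0.35 0.42 nearest 0.147 R,L 0.061 0.134 [ 0.708 -0.15   0.351]
(0.6, -0.25) 0.42 0.6 nearest 0.17 R,L 0.041 0.166 [ 0.701 -0.113  0.422]
(0.6, -0.27) 0.24 0.3 nearest 0.119 R,L 0.05 0.108 [ 0.69  -0.192  0.298]
(0.6, -0.27) 0.3 0.35 nearest 0.12 R,L 0.044 0.111 [ 0.686 -0.187  0.302]
(0.6, -0.27) 0.35 0.42 nearest 0.161 R,L 0.049 0.154 [ 0.708 -0.15   0.351]
(0.6, -0.27) 0.42 0.6 nearest 0.187 R,L 0.028 0.185 [ 0.701 -0.113  0.422]
(0.595, -0.29) 0.24 0.3 nearest 0.136 R,L 0.042 0.129 [ 0.69  -0.192  0.298]
(0.595, -0.29) 0.3 0.35 nearest 0.138 R,L 0.037 0.133 [ 0.686 -0.187  0.302]
(0.595, -0.29) 0.35 0.42 nearest 0.18 R,L 0.05 0.173 [ 0.716 -0.157  0.351]
(0.595, -0.29) 0.42 0.6 nearest 0.206 R,L 0.023 0.205 [ 0.706 -0.116  0.421]
(0.599, -0.24) 0.24 0.3 nearest 0.101 R,L 0.054 0.086 [ 0.681 -0.181  0.293]
(0.599, -0.24) 0.3 0.35 nearest 0.102 R,L 0.061 0.082 [ 0.686 -0.187  0.302]
(0.599, -0.24) 0.35 0.42 nearest 0.141 R,L 0.064 0.126 [ 0.706 -0.147  0.351]
(0.599, -0.24) 0.42 0.6 nearest 0.163 R,L 0.048 0.156 [ 0.701 -0.113  0.422]
```

>>> step_arm(
  series=[
    [0,0,0,1,0],
    [0,0.69,0.566,0,0.98],
    [0,0.69,0.566,0,0.98],
    [0,0.69,0.566,0,0.98],
    [0,0.69,0.566,0,0.98],
    [0,0.69,0.566,0,0.98],
    [0,0.69,0.566,0,0.98],
    [0,0.69,0.566,0,0.98],
    [0,0.69,0.566,0,0.98],
    [0,0.69,0.566,0,0.98],
    [0,0.69,0.566,0,0.98],
    [0,0,0,0,0.1],
  ],
)

```text
time: 12.6
tool_pos: [0.5899, -0.2439, 0.1381]
tool_rot: [3.141, -0.001, 1.752]
contact_force: [-0.2, -0.7, 1.2]
opening: 0.0004
```

>>> step_arm(
  series=[
    [0,0,0,-0.2,0],
    [0,0,0,0,0],
  ],
)

```text
time: 12.8
tool_pos: [0.5871, -0.2467, 0.1325]
tool_rot: [-3.14, -0.001, 1.746]
contact_force: [0.5, 0.5, -0.5]
opening: -0.0001
```

Run:
```python
from h import *
d=grab('scene');cv2.imwrite('pics/s10.png',cv2.resize(d['pixels'][60:260,220:460],None,fx=3,fy=3))
o=sensors.observe();print(o['tool_pos'],o['tool_rot'],o['contact_force'],o['qpos'].round(2))
fin(d)
```

```text
[ 0.58716403 -0.24707071  0.13298635] [-3.14020678e+00 -9.14067468e-04  1.74518521e+00] [0.09606846 0.16441759 1.00968578] [-0.52  0.64  1.34 -0.    1.16 -0.69]
n 451 top [0.0903 0.096 ] btn [ 0.5089 -0.2617  0.0954] ball [ 0.5105 -0.26    0.075 ]
```

View pics/s10.png

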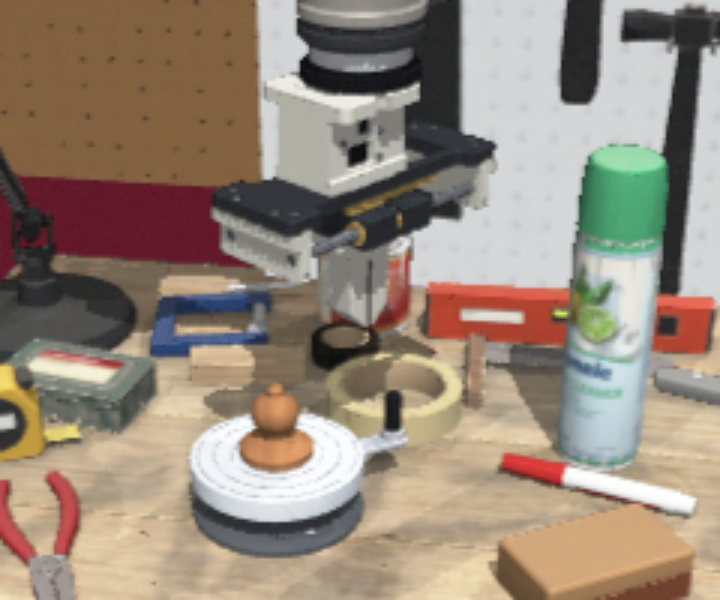

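>>> step_arm(
  series=[
    [0,0.26,0.04,-0.9,0],
    [0,0,0,-0.9,0],
    [0,0,0,-0.88,0],
    [0,0,0,0,0],
    [0,0,0,0,0],
  ],
)

```text
time: 13.35
tool_pos: [0.5943, -0.2464, 0.067]
tool_rot: [-3.141, -0.0, 1.745]
contact_force: [1.2, -1.1, -0.6]
opening: 0.0008
```

```bash
cat >> h.py <<'E'
def plan(n,step,r=.083,C=(.512,-.2598)):
    o=sensors.observe();T=o['tool_pos'];yaw=o['tool_rot'][2]
    e=T[:2]-C;th=np.arctan2(e[1],e[0]);print('T',T.round(4),'yaw',yaw.round(3),'r',np.hypot(*e).round(4),'th deg',np.degrees(th).round(1),'yaw-th-90',np.degrees(yaw-th-np.pi/2).round(1),'F',o['contact_force'].round(1))
    p=T[:2]
    for k in range(1,n+1):
        t=th-step*k;q=np.array(C)+r*np.array([np.cos(t),np.sin(t)])
        print(((q-p)/.025).round(2),end=' ');p=q
    print('yawshare',-step/.08)
E
python3 - <<'E'
from h import *
plan(12,.04)
d=grab('scene');cv2.imwrite('pics/s11.png',cv2.resize(d['pixels'][120:260,240:400],None,fx=5,fy=4))
E
```

```text
T [ 0.5943 -0.2464  0.067 ] yaw 1.745 r 0.0833 th deg 9.3 yaw-th-90 0.8 F [ 1.2 -1.1 -0.6]
[ 0.   -0.13] [ 0.01 -0.13] [ 0.01 -0.13] [ 0.   -0.13] [-0.   -0.13] [-0.01 -0.13] [-0.01 -0.13] [-0.02 -0.13] [-0.02 -0.13] [-0.03 -0.13] [-0.03 -0.13] [-0.04 -0.13] yawshare -0.5
```

View pics/s11.png

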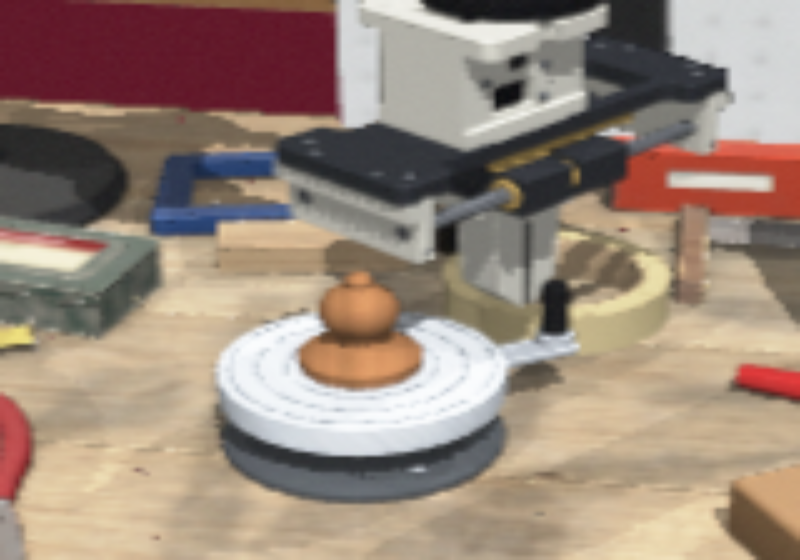

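The fingertip stands just behind the peg (crop (540,300)). The palm clears the finial's button. Pushing now.

>>> step_arm(
  series=[
    [0,0,-0.13,0,-0.5],
    [0,0.01,-0.13,0,-0.5],
    [0,0.01,-0.13,0,-0.5],
    [0,0,-0.13,0,-0.5],
    [0,0,-0.13,0,-0.5],
    [0,-0.01,-0.13,0,-0.5],
    [0,-0.01,-0.13,0,-0.5],
    [0,-0.02,-0.13,0,-0.5],
    [0,-0.02,-0.13,0,-0.5],
    [0,-0.03,-0.13,0,-0.5],
    [0,-0.03,-0.13,0,-0.5],
    [0,-0.04,-0.13,0,-0.5],
  ],
)

```text
time: 14.6
tool_pos: [0.5919, -0.2855, 0.0688]
tool_rot: [3.138, 0.001, 1.265]
contact_force: [0.2, 1.1, 0.3]
opening: 0.0002
```

Run:
```python
from h import *
plan(12,.06)
d=grab('scene');cv2.imwrite('pics/s12.png',cv2.resize(d['pixels'][120:260,240:400],None,fx=5,fy=4));fin(d)
```

```text
T [ 0.5919 -0.2855  0.0688] yaw 1.265 r 0.0839 th deg -17.8 yaw-th-90 0.3 F [0.2 1.1 0.3]
[-0.1  -0.18] [-0.08 -0.18] [-0.09 -0.18] [-0.1  -0.17] [-0.11 -0.17] [-0.12 -0.16] [-0.13 -0.15] [-0.14 -0.14] [-0.15 -0.14] [-0.15 -0.13] [-0.16 -0.12] [-0.17 -0.11] yawshare -0.75
n 448 top [0.0904 0.0949] btn [ 0.5092 -0.2621  0.0945] ball [ 0.5108 -0.2596  0.0751]
```

View pics/s12.png

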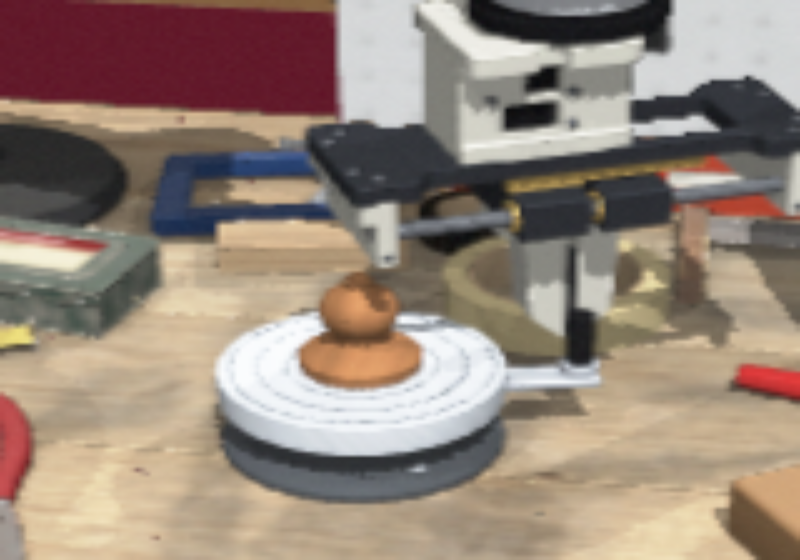

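The peg is moving with the finger and the finial stays put. Continuing the arc.

>>> step_arm(
  series=[
    [0,-0.08,-0.18,0,-0.75],
    [0,-0.08,-0.18,0,-0.75],
    [0,-0.09,-0.18,0,-0.75],
    [0,-0.1,-0.17,0,-0.75],
    [0,-0.11,-0.17,0,-0.75],
    [0,-0.12,-0.16,0,-0.75],
    [0,-0.13,-0.15,0,-0.75],
    [0,-0.14,-0.14,0,-0.75],
    [0,-0.15,-0.14,0,-0.75],
    [0,-0.15,-0.13,0,-0.75],
    [0,-0.16,-0.12,0,-0.75],
    [0,-0.17,-0.11,0,-0.75],
  ],
)

```text
time: 15.85
tool_pos: [0.5547, -0.3312, 0.0685]
tool_rot: [3.139, -0.001, 0.545]
contact_force: [0.4, 0.7, -0.3]
opening: 0.0003
```

Run:
```python
from h import *
plan(12,.06)
d=grab('scene');fin(d);cv2.imwrite('pics/s13.png',cv2.resize(d['pixels'][120:260,240:400],None,fx=5,fy=4))
```

```text
T [ 0.5547 -0.3312  0.0685] yaw 0.545 r 0.0831 th deg -59.1 yaw-th-90 0.3 F [ 0.4  0.7 -0.3]
[-0.18 -0.09] [-0.18 -0.09] [-0.18 -0.08] [-0.19 -0.06] [-0.19 -0.05] [-0.19 -0.04] [-0.2  -0.03] [-0.2  -0.02] [-0.2  -0.01] [-0.2   0.01] [-0.2   0.02] [-0.2   0.03] yawshare -0.75
n 450 top [0.0907 0.0959] btn [ 0.5099 -0.2622  0.0953] ball [ 0.5113 -0.2593  0.0756]
```

View pics/s13.png

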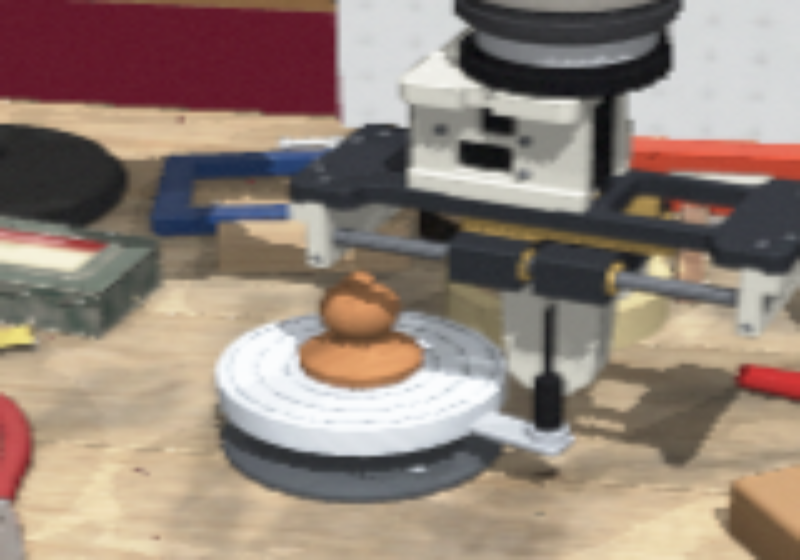

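>>> step_arm(
  series=[
    [0,-0.18,-0.1,-0.03,-0.75],
    [0,-0.18,-0.09,-0.03,-0.75],
    [0,-0.18,-0.08,0,-0.75],
    [0,-0.19,-0.06,0,-0.75],
    [0,-0.19,-0.05,0,-0.75],
    [0,-0.19,-0.04,0,-0.75],
    [0,-0.2,-0.03,0,-0.75],
    [0,-0.2,-0.02,0,-0.75],
    [0,-0.2,-0.01,0,-0.75],
    [0,-0.2,0.01,0,-0.75],
    [0,-0.2,0.02,0,-0.75],
    [0,-0.2,0.03,0,-0.75],
  ],
)

```text
time: 17.1
tool_pos: [0.4969, -0.3417, 0.0666]
tool_rot: [3.14, -0.002, -0.174]
contact_force: [1.0, -0.9, -0.0]
opening: 0.0007
```

Run:
```python
from h import *
plan(12,.06)
d=grab('scene');fin(d);cv2.imwrite('pics/s14.png',cv2.resize(d['pixels'][120:260,240:400],None,fx=5,fy=4))
```

```text
T [ 0.4969 -0.3417  0.0666] yaw -0.174 r 0.0833 th deg -100.5 yaw-th-90 0.5 F [ 1.  -0.9 -0. ]
[-0.19  0.05] [-0.19  0.05] [-0.19  0.07] [-0.18  0.08] [-0.18  0.09] [-0.17  0.1 ] [-0.17  0.11] [-0.16  0.12] [-0.15  0.13] [-0.15  0.14] [-0.14  0.14] [-0.13  0.15] yawshare -0.75
n 252 top [0.0795 0.0827] btn [ 0.4978 -0.2618  0.0823] ball [ 0.5115 -0.2606  0.0748]
```

View pics/s14.png

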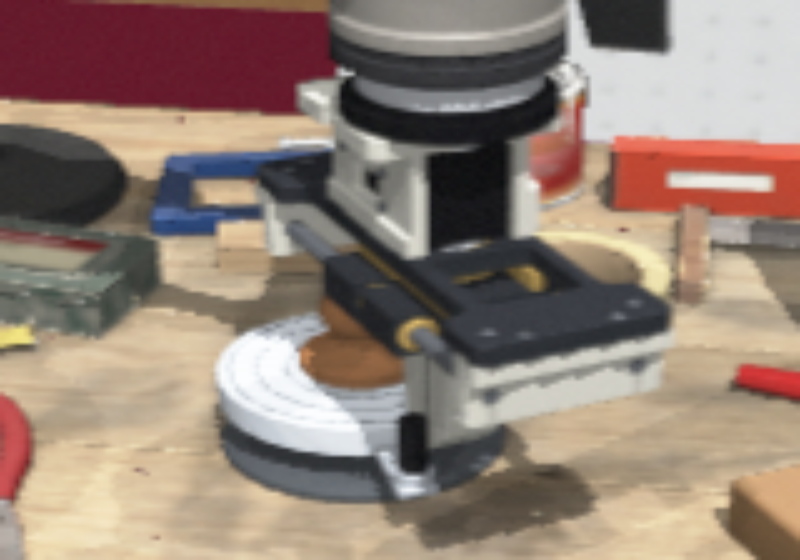

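>>> step_arm(
  series=[
    [0,-0.19,0.04,0,-0.75],
    [0,-0.19,0.05,0,-0.75],
    [0,-0.19,0.07,0,-0.75],
    [0,-0.18,0.08,0,-0.75],
    [0,-0.18,0.09,0,-0.75],
    [0,-0.17,0.1,0,-0.75],
    [0,-0.17,0.11,0,-0.75],
    [0,-0.16,0.12,0,-0.75],
    [0,-0.15,0.13,0,-0.75],
    [0,-0.15,0.14,0,-0.75],
    [0,-0.14,0.14,0,-0.75],
    [0,-0.13,0.15,0,-0.75],
  ],
)

```text
time: 18.35
tool_pos: [0.447, -0.3111, 0.0663]
tool_rot: [-3.141, -0.003, -0.893]
contact_force: [0.4, -0.6, 0.0]
opening: 0.0005
```

Run:
```python
from h import *
plan(10,.06)
d=grab('scene');fin(d);cv2.imwrite('pics/s15.png',cv2.resize(d['pixels'][120:260,240:400],None,fx=5,fy=4))
```

```text
T [ 0.447  -0.3111  0.0663] yaw -0.893 r 0.0828 th deg -141.7 yaw-th-90 0.5 F [ 0.4 -0.6  0. ]
[-0.12  0.16] [-0.11  0.17] [-0.1   0.17] [-0.09  0.18] [-0.08  0.18] [-0.07  0.19] [-0.05  0.19] [-0.04  0.19] [-0.03  0.2 ] [-0.02  0.2 ] yawshare -0.75
n 171 top [0.0726 0.0789] btn [ 0.5152 -0.275   0.0777] ball [ 0.5231 -0.2805  0.0654]
```

View pics/s15.png

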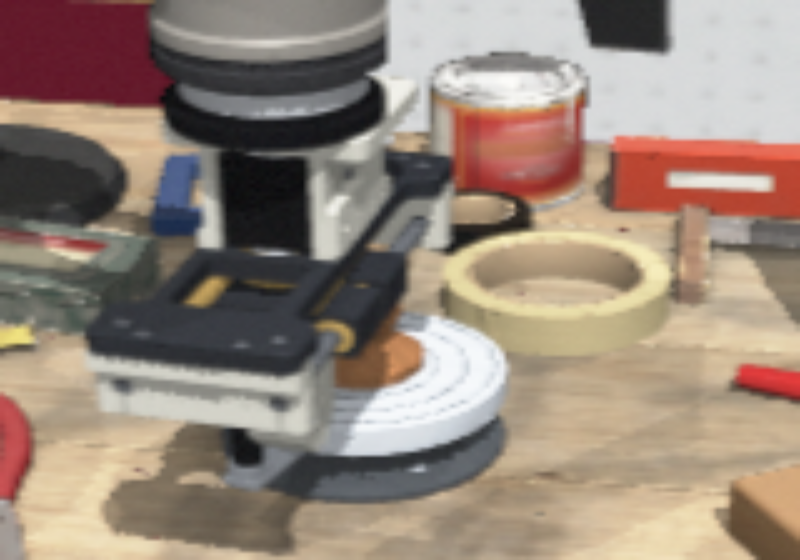

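>>> step_arm(
  series=[
    [0,-0.12,0.16,0,-0.75],
    [0,-0.11,0.17,0,-0.75],
    [0,-0.1,0.17,0,-0.75],
    [0,-0.09,0.18,0,-0.75],
    [0,-0.08,0.18,0,-0.75],
    [0,-0.07,0.19,0,-0.75],
    [0,-0.05,0.15,0,-0.6],
    [0,-0.02,0.1,0,-0.4],
    [0,0,0.05,0,0],
    [0,0,0,0,0],
    [0,0,-0.3,0,0],
    [0,0,-0.4,0,0],
  ],
)

```text
time: 19.6
tool_pos: [0.4305, -0.2949, 0.0654]
tool_rot: [3.142, -0.0, -1.332]
contact_force: [-1.0, -0.0, -0.6]
opening: 0.0003
```

>>> step_arm(
  series=[
    [0,0,0,0.6,0],
    [0,0,0,1,0],
    [0,0,0,1,0],
    [0,-0.7,-0.7,1,0],
    [0,-0.8,-0.8,0.6,0],
    [0,-0.8,-0.8,0,0],
    [0,-0.8,-0.8,0,0],
    [0,-0.6,-0.8,0,0],
    [0,-0.3,-0.8,0,0],
    [0,0,0,0,0],
    [0,0,0,0,0],
  ],
)

```text
time: 20.7
tool_pos: [0.33, -0.4122, 0.17]
tool_rot: [-3.142, 0.001, -1.335]
contact_force: [0.5, -0.3, 0.1]
opening: 0.0007
```

Run:
```python
from h import *
d=grab('scene');fin(d);cv2.imwrite('pics/s16.png',d['pixels'])
d=grab('top');fin(d);cv2.imwrite('pics/t16.png',d['pixels']);P=cloud(d)
m=(abs(P[...,2]-.067)<.006)&(abs(np.hypot(P[...,0]-.512,P[...,1]+.26)-.088)<.015)&(d['pixels'].max(-1)<60)
if m.any():
    q=P[m].mean(0);print('peg',q,m.sum(),np.degrees(np.arctan2(q[1]+.2598,q[0]-.512)),'dist',np.hypot(q[0]-.599,q[1]+.272))
```

```text
n 442 top [0.0892 0.0957] btn [ 0.5089 -0.2631  0.0946] ball [ 0.5111 -0.2607  0.0747]
n 436 top [0.0934 0.0968] btn [ 0.513  -0.2587  0.0963] ball [ 0.5131 -0.2589  0.0753]
peg [ 0.42496775 -0.2606584   0.06864863] 25 -179.43490789969067 dist 0.17440142179467297
```

View pics/s16.png

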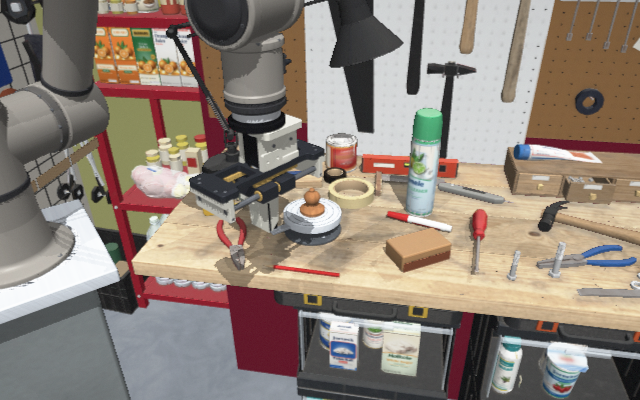

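View pics/t16.png

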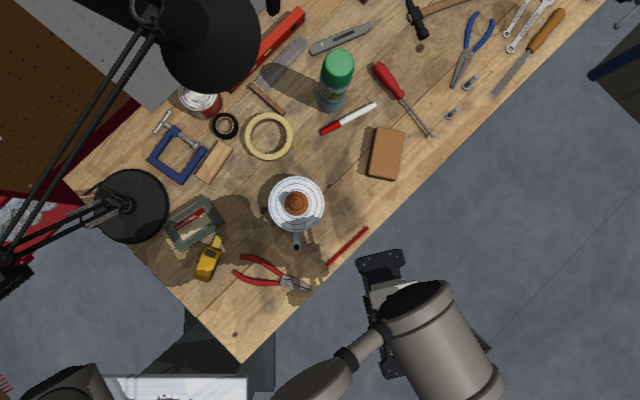

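The finial stands centred at (297,203) in the top view and the peg is now at (297,243). It has turned about 171°, which is 174 mm from its start. The bystanders look unmoved and the arm is clear at z 0.17.

```bash
python3 -c "
from cell import hand_in
print(hand_in())"
```

```text
the job is handed in; nothing more can be done
None
```

I tapped the finial home in three light pushes, then turned the turntable about 171° clockwise by its peg and handed the job in at about 21 s. It reported no verdict.

**Finial:** I pushed low on the collar with closed fingertips, never gripping or lifting it. After the first two pushes it still leaned, about 0.16 and then 0.12 rad. The third seated it: the ball dropped from 79.2 mm to 75.1 mm and sat concentric with the collar on the plate centre. The sensed force on the tool never rose above its noise of about 1 N.

**Last checks, with the arm withdrawn to z 0.17 m and touching nothing:**
- **Finial seat:** ball height was 75.3 mm in the top view and 74.7 mm in the scene view, matching the seated height. The finial was within about 2 mm of the axis and upright.
- **Peg:** it had moved 174 mm from where it started; at least 159 mm was needed.
- **Bystanders:** they looked unmoved in both views, but I judged that by eye and did not measure them.
- **Disagreement:** the two cameras placed the ball about 2 mm apart sideways, which is within the stated calibration error.

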